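# Load the weight carrier and hold it square in the corner stop

## Task

Stand the two loose knob weights on the bench upright in the grey carrier, one in each compartment, and let go of them while the carrier is still well clear of the corner stop. Then slide the loaded carrier along the bench, without lifting it, fully home into the steel corner stop, its long side flush against the long bar and its short end flush against the short bar, and finish while still holding it pressed firmly against both bars at once: do not let go or back away. Leave the balance with its big weight, the mug and the case of small weights as they are.

Things in the scene. Friction and masses are not known exactly. Their poses are not given: they have to be found in the camera images.
- weight_large_mid (a point): Larger loose knob weight, polished steel, 500 g, 70 mm tall: plain cylinder 38 mm in diameter for the lowest 48 mm, then a narrow neck and a 27 mm knob. Starts upright on the bench. The point is on its axis, half-way up (35 mm above its underside); z up along the axis.
- weight_small_mid (a point): Smaller loose knob weight, polished steel, 200 g, 54 mm tall: plain cylinder 30 mm in diameter for the lowest 38 mm, then a narrow neck and a 21 mm knob. Starts upright on the bench. The point is on its axis, half-way up (27 mm above its underside); z up along the axis.
- carrier_grip (a point): Handle post of the grey carrier: upright aluminium post, 20 mm along x by 24 mm along y, in the very middle of the carrier, its top 72 mm above the bench. The point is on the post's axis, 52 mm above the carrier's underside; axes as the carrier's, z up.
- carrier: Grey plastic open tray, loose on the bench, about 0.25 kg, 90 mm along x, 170 mm along y, ends alike. Origin: centre of its underside. Floor 4 mm thick; walls 4 mm thick, top 18 mm above the bench; one such wall across the middle (along x) makes two compartments, at +y and -y, each 82 by 79 mm inside, centred 41.5 mm from the middle. Slippery underside (friction about 0.25).
- corner: Fixed corner stop, screwed to the bench, open towards the robot and to the robot's right. The origin is the inside corner at bench height, where the inner faces of the two bars meet; z up. The space for the carrier lies at negative x and negative y of this frame. A carrier fully home has its middle at x = -45 mm, y = -85 mm here, with its axes parallel to these (either way round).
- stop_far: Long polished steel bar of the corner stop, 30 mm high, 20 mm thick: inner face at x = 0 of the corner frame, from the corner 200 mm along -y. Slippery (friction about 0.25). Same origin and axes as the corner.
- stop_side: Short polished steel bar of the corner stop, 30 mm high, 20 mm thick: inner face at y = 0 of the corner frame, from the corner 120 mm along -x. Slippery (friction about 0.25). Same origin and axes as the corner.
- weight_kilo: Bystander: the big 1 kg knob weight, 50 mm in diameter, 92 mm tall, standing on the pan of a white digital balance (fixed, 200 by 220 mm, pan 69 mm above the bench). Origin at the centre of its underside. Not to be loaded.
- mug: Bystander: loose white mug with pens, 76 mm in diameter, 90 mm high (pens to 140 mm). Origin at the centre of its underside.
Mind the look-alikes: they are no part of the job. What is shaped like the part that bears weight_small_mid but blue or orange is not meant. Leave any blue or red look-alike of the carrier alone.

How it is judged:
On the way, in this order (a step that is already met when the one before it is completed fails the run):
1. both weights stand upright in the carrier, one in each compartment, let go of, with the carrier still more than 25 mm short of home (((y of weight_large_mid in the frame of carrier_grip between 0.008 and 0.081 m and x of weight_large_mid in the frame of carrier_grip between -0.041 and 0.041 m and z of weight_large_mid in the frame of carrier_grip below -0.007 m and y of weight_small_mid in the frame of carrier_grip between -0.081 and -0.008 m and x of weight_small_mid in the frame of carrier_grip between -0.041 and 0.041 m and z of weight_small_mid in the frame of carrier_grip below -0.015 m) or (y of weight_large_mid in the frame of carrier_grip between -0.081 and -0.008 m and x of weight_large_mid in the frame of carrier_grip between -0.041 and 0.041 m and z of weight_large_mid in the frame of carrier_grip below -0.007 m and y of weight_small_mid in the frame of carrier_grip between 0.008 and 0.081 m and x of weight_small_mid in the frame of carrier_grip between -0.041 and 0.041 m and z of weight_small_mid in the frame of carrier_grip below -0.015 m)) and angle between each of weight_large_mid, weight_small_mid's own z axis and vertical below 0.12 rad and contact force between the fingers and carrier below 0.5 N and (x of carrier_grip in the frame of corner below -0.07 m or y of carrier_grip in the frame of corner below -0.11 m) and contact force between the fingers and weight_large below 0.2 N and contact force between the fingers and weight_small below 0.2 N), for 0.2 s.
2. the loaded carrier is home in the corner and pressed against both bars (((y of weight_large_mid in the frame of carrier_grip between 0.008 and 0.081 m and x of weight_large_mid in the frame of carrier_grip between -0.041 and 0.041 m and z of weight_large_mid in the frame of carrier_grip below -0.007 m and y of weight_small_mid in the frame of carrier_grip between -0.081 and -0.008 m and x of weight_small_mid in the frame of carrier_grip between -0.041 and 0.041 m and z of weight_small_mid in the frame of carrier_grip below -0.015 m) or (y of weight_large_mid in the frame of carrier_grip between -0.081 and -0.008 m and x of weight_large_mid in the frame of carrier_grip between -0.041 and 0.041 m and z of weight_large_mid in the frame of carrier_grip below -0.007 m and y of weight_small_mid in the frame of carrier_grip between 0.008 and 0.081 m and x of weight_small_mid in the frame of carrier_grip between -0.041 and 0.041 m and z of weight_small_mid in the frame of carrier_grip below -0.015 m)) and x of carrier_grip in the frame of corner above -0.048 m and y of carrier_grip in the frame of corner above -0.088 m and angle between the x axis of carrier_grip and the x axis of corner, either way round below 0.05 rad and angle between carrier_grip's own z axis and vertical below 0.06 rad and contact force between carrier and stop_far above 1.5 N and contact force between carrier and stop_side above 1.5 N), for 0.3 s.
At the end, for the whole second after the job is handed in: Held through the last second: both weights upright (within 7 degrees) on the carrier's floor, one in each compartment; the carrier flat on the bench, within 3 mm of both bars and 3 degrees of square, long side to the long bar, at rest, and pressed against each of the two bars with more than 1.5 N (all of step 2 and angle between each of weight_large_mid, weight_small_mid's own z axis and vertical below 0.12 rad and linear speed of carrier below 0.02 m/s); the arm keeps its last pose, push and grip.
It fails at once if the carrier is lifted more than 20 mm off the bench (height (world z) of carrier_grip above 0.072 m).
It fails at once if the big weight on the balance is moved more than 20 mm (distance of weight_kilo from where it was at the start of the episode above 0.02 m).
It fails at once if the mug is moved more than 20 mm (distance of mug from where it was at the start of the episode above 0.02 m).
It also fails if it takes over 67 s, if anything falls off the work surface, if the arm or the gripper's body presses on something with over 40 N, if the wrist force passes 120 N, or if a joint passes its speed limit or range.

## Robot

A 7-joint arm with a two-finger parallel gripper is mounted at the origin on the work surface. World frame = base frame: x ahead of the robot, y to its left, z up, the work surface at z = 0. Lengths are in m, angles in rad, forces in N, time in s.
With the tool pointing down it reaches from about 0.4 to 0.85 m from the base axis. Payload 10.4 kg.
Tool frame: the origin (TCP) lies on the centre line of the jaws, within the pads' length; the fingertips stand 11 mm ahead of it and the grasp point (between the pads) lies 8 mm behind it; z points along the fingers, y is the line along which they close (so a half turn about z gives the same grasp; the last joint's range is limited). The gripper opens to 87 mm and grips with 3 to 60 N. Pads are 19 mm wide; open, the fingers measure 117 mm over their backs; the gripper's body (75 mm by 190 mm) begins 51 mm behind the grasp point.
Start: joints at [1.293, 0.332, -0.065, 1.46, 0.022, 1.35, -0.088], TCP at [0.158, -0.605, 0.234] pointing down, gripper open.
Joint ranges: [-2.6, 2.6], [-0.5, 2.12], [-1.47, 1.34], [0.16, 2.42], [-1.27, 4.41], [0.06, 2.06], [-2.6, 2.6]. Speed limits (rad/s): [2.22, 2.22, 2.79, 2.79, 3.14, 3.14, 3.14].

## Interface

Orientations are given as a unit quaternion [x, y, z, w].
In Python, from bench import r gives the robot as it stands.
- The arm moves only by the shell command python3 -m pendant 'ROWS' [OPENING] [FORCE]. ROWS is JSON, a list of rows, each a list of 4 numbers: the shift along the tool's x, y, z in m, then the turn about the tool's z in rad. A call has 1 to 8 rows; each row shifts and turns the commanded pose from where the row before left it, along the tool's axes as they then stand; what a row does not reach is not made up. A row lasts 1/12 s, in which the tool goes at most 41.7 mm and 7.16 degrees, less where a joint would pass 70% of its speed; a pose out of reach is approached as far as the arm can. A call with a gripper value outside its range is refused whole. OPENING is the opening, from 0 (shut) to 1 (fully open), set as the call begins (- or left out, the last holds). The fingers move at their own pace and stop on an object; FORCE is the grip in N (left out, the last holds). Time passes only in rows, so rows that do not move let the fingers close. It gives the time, the measured TCP pose, the force, the opening and the grip force at its end, in the units of the state.
- r.read_state(): the state, without advancing time (a new reading comes with each control period).
- r.camera(name): name is "side" or "top"; returns a dict with "img" (420x560x3 uint8, red, green, blue), "camera_matrix" (3x3 intrinsics, pixels), "xyz" and "attitude" of the camera in the world. Camera axes: x right, y down, z forward; pixel columns grow to the right and rows downward; lengths in m; the calibration is good to about 2 mm. A picture is of the moment at which its call begins. There is no depth.
- r.close_job(): hands the job in; it is judged then, once.
Trained networks look in the newest picture that a camera, given by its name, has taken for a name from the list of things; names that differ only in an ending like _2 or _b are one class to them, and where a whole thing is asked for, a point or a joint stands for the part that bears it (a point fixed in the world has none). Each returns a list of dicts, best first, with "score" (0 to 1); they miss things now and then, are a little off and sometimes report something else, mostly with a low value. They report only what shows in the picture. A call takes as long as a camera call. They do not tell look-alikes from the thing itself.
- r.outline_of(thing, camera): "mask" (420x560 bool, what is visible of it) and "bbox" ([centre column, centre row, width, height] in pixels, round what is visible of it).
The state is a dict: "time": time; "joint_positions": joint angles; "joint_vel": joint speeds; "joint_torque": joint torques, N m; "ee_pos": TCP position; "eef_rot": TCP orientation; "ft_force": force on the tool from outside, world axes, zero at the start; "torque": the same for the moment, N m; "width": finger opening in m; "grip_force": force on a finger pad.
Only numpy, scipy, OpenCV 4.12 (cv2) and the standard library are available. Lean on these libraries where they do the work, as an engineer would, in place of code of your own. Each camera call takes 0.05 s, during which the arm holds its last target. There are 200 camera calls.

## Working session

There is one attempt and no reset: what is moved stays moved. The work goes in short steps, Python scripts to look and compute and a shell command to move; the robot and the scene stay as the last step left them, time stands still between calls to the robot, and variables do not carry over. Pictures are saved under pics/ and viewed, at most 10 in all, crops included, and the job is handed in when it is done.

```bash
mkdir -p pics; cat > h.py <<'E'
from bench import r
import numpy as np, cv2
from scipy.spatial.transform import Rotation as R
def shot(n,f=None):
    c=r.camera(n)
    if f: cv2.imwrite('pics/'+f,c['img'][...,::-1])
    return c
def ray(c,u,v):
    K=np.array(c['camera_matrix']);a=np.array(c['attitude'])
    M=a if a.shape==(3,3) else R.from_quat(a).as_matrix()
    return np.array(c['xyz']),M@np.linalg.solve(K,[u,v,1.])
def at(c,u,v,z):
    o,d=ray(c,u,v); return o+d*(z-o[2])/d[2]
def px(c,p):
    K=np.array(c['camera_matrix']);a=np.array(c['attitude'])
    M=a if a.shape==(3,3) else R.from_quat(a).as_matrix()
    q=K@(M.T@(np.array(p)-c['xyz'])); return q[:2]/q[2]
E
python3 - <<'E'
from h import *
for n in('top','side'):
    c=shot(n,n+'0.png'); print(n,c['xyz'],c['attitude'],np.array(c['camera_matrix']).tolist())
    for t in ['weight_large_mid','weight_small_mid','carrier','carrier_grip','corner','stop_far','stop_side','mug','weight_kilo']:
        try: print(t,[(round(o['score'],2),np.round(o['bbox']).tolist()) for o in r.outline_of(t,n)][:4])
        except Exception as e: print(t,e)
s=r.read_state();print(s['ee_pos'],s['eef_rot'],s['width'],s['ft_force'])
E
```

```text
top [ 0.29214241 -0.02068802  1.13190339] [ 0.71433398 -0.69398399  0.06731376 -0.05985011] [[439.3761729652279, 0.0, 275.43240873933263], [0.0, 439.3761729652279, 201.9183351360088], [0.0, 0.0, 1.0]]
weight_large_mid [(0.69, [360.0, 215.0, 16.0, 15.0])]
weight_small_mid [(0.42, [148.0, 236.0, 17.0, 12.0])]
carrier [(0.81, [339.0, 290.0, 41.0, 75.0]), (0.7, [442.0, 258.0, 74.0, 74.0]), (0.61, [276.0, 217.0, 68.0, 58.0])]
carrier_grip [(0.91, [338.0, 289.0, 40.0, 71.0]), (0.82, [442.0, 258.0, 67.0, 75.0]), (0.63, [243.0, 126.0, 76.0, 20.0]), (0.61, [275.0, 217.0, 72.0, 59.0])]
corner [(0.66, [232.0, 148.0, 101.0, 66.0])]
stop_far [(0.96, [243.0, 125.0, 76.0, 22.0])]
stop_side [(0.67, [207.0, 158.0, 9.0, 50.0])]
mug [(0.69, [122.0, 136.0, 35.0, 45.0]), (0.34, [232.0, 145.0, 98.0, 68.0])]
weight_kilo [(0.62, [370.0, 121.0, 29.0, 32.0])]
side [0.17705774 0.40913176 0.77199985] [-0.30120414  0.8961452  -0.30741901  0.10813601] [[386.8159928433092, 0.0, 285.18892582433415], [0.0, 386.8159928433092, 198.803211779799], [0.0, 0.0, 1.0]]
weight_large_mid [(0.61, [349.0, 160.0, 14.0, 25.0]), (0.51, [108.0, 297.0, 65.0, 55.0])]
weight_small_mid [(0.68, [257.0, 321.0, 20.0, 24.0]), (0.5, [237.0, 344.0, 17.0, 21.0]), (0.48, [275.0, 286.0, 16.0, 20.0])]
carrier [(0.89, [307.0, 224.0, 80.0, 60.0]), (0.8, [422.0, 141.0, 67.0, 32.0]), (0.77, [405.0, 217.0, 78.0, 64.0]), (0.69, [204.0, 196.0, 54.0, 62.0])]
carrier_grip [(0.87, [406.0, 215.0, 79.0, 64.0]), (0.81, [422.0, 138.0, 66.0, 37.0]), (0.74, [305.0, 226.0, 77.0, 60.0])]
corner [(0.68, [192.0, 214.0, 79.0, 91.0]), (0.34, [204.0, 243.0, 50.0, 30.0])]
stop_far []
stop_side [(0.89, [206.0, 244.0, 49.0, 27.0])]
mug [(0.86, [106.0, 298.0, 63.0, 55.0])]
weight_kilo [(0.65, [285.0, 99.0, 23.0, 34.0])]
[ 0.15755975 -0.6048224   0.23358036] [9.91892887e-01 1.27076749e-01 2.23735398e-06 2.83036234e-05] 0.08738032675410798 [-0.32667498  0.54642094  0.29702488]
```

View pics/top0.png

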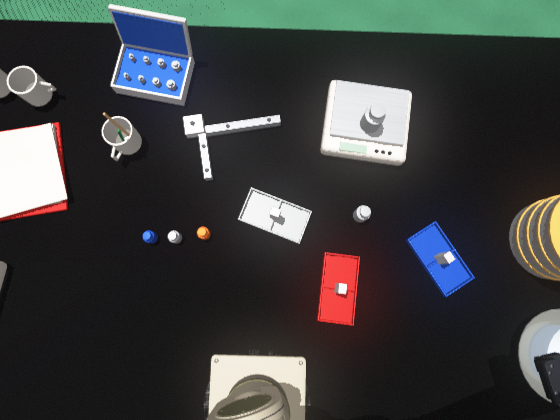

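View pics/side0.png

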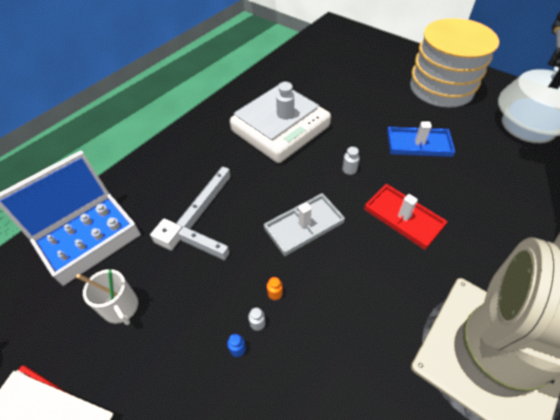

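Top view candidates:
- Small weight: blue (149,237), steel (175,237), orange (204,233), plus the weights in the case around (150,70). I choose the steel one at (175,237), which is (257,320) in the side view.
- Large weight: (362,214). The kilo on the balance at (374,115) is not it.
- Carrier: grey (275,216). Red (340,289) and blue (441,258) are look-alikes.
- Corner: about (203,133).

Next I'll take one close crop and run silhouette fits.

```bash
cat > fit.py <<'E'
from h import *
from scipy.optimize import minimize
def box(x0,x1,y0,y1,z0,z1): return np.array([[x,y,z] for x in(x0,x1) for y in(y0,y1) for z in(z0,z1)])
def cyl(rad,z0,z1):
    t=np.linspace(0,2*np.pi,24,endpoint=False); return np.array([[rad*np.cos(a),rad*np.sin(a),z] for a in t for z in(z0,z1)])
TRAY=[box(-.045,.045,-.085,.085,0,.018),box(-.01,.01,-.012,.012,0,.072)]
LARGE=[cyl(.019,0,.048),cyl(.0135,.056,.070)]
SMALL=[cyl(.015,0,.038),cyl(.0105,.044,.054)]
CORNER=[box(0,.02,-.2,.02,0,.03),box(-.12,0,0,.02,0,.03)]
S=4
def render(c,parts,p,sh):
    x,y,a=p; Rm=R.from_euler('z',a).as_matrix(); m=np.zeros((sh[0]*S,sh[1]*S),np.uint8)
    for P in parts:
        q=np.array([px(c,Rm@v+[x,y,0]) for v in P])
        h=cv2.convexHull((((q+.5)*S-.5)*16).astype(np.int32)); cv2.fillConvexPoly(m,h,255,shift=4)
    return cv2.resize(m,(sh[1],sh[0]),interpolation=cv2.INTER_AREA)/255.
def fit(cs,parts,p0,thr=60,pad=25,rot=True):
    # soft masks from brightness, limited to dilated initial outline component
    data=[]
    for c in cs:
        m0=render(c,parts,p0,c['img'].shape[:2]); roi=cv2.dilate((m0>0.02).astype(np.uint8),np.ones((pad,pad)))
        g=c['img'].max(2).astype(float); g=np.clip((g-20)/(2*thr-20),0,1)*roi
        data.append((c,g))
    def cost(q):
        p=[q[0],q[1],q[2] if rot else 0]
        return sum(((render(c,parts,p,g.shape)-g)**2).sum() for c,g in data)
    n=3 if rot else 2
    sim=np.vstack([p0[:n]]+[np.array(p0[:n])+d for d in np.diag([.01,.01,.1])[:n,:n]])
    o=minimize(cost,p0[:n],method='Nelder-Mead',options=dict(initial_simplex=sim,xatol=2e-4,fatol=.05,maxiter=200))
    return o.x,o.fun
E
cat > m.py <<'E'
from fit import *
T=shot('top');D=shot('side')
for nm,parts,u,rot,uv in [('large',LARGE,(362,214),0,(.035)),('small',SMALL,(175,237),0,.027),('tray',TRAY,(275,216),1,.02),('corner',CORNER,(203,133),1,.015)]:
    p=at(T,*u,uv); a={'tray':np.pi/2-.3+np.pi/2,'corner':0.0}.get(nm,0)
    if nm=='tray':
        e=at(T,(241+249)/2,(220+190)/2,.018)-at(T,(302+311)/2,(243+211)/2,.018); a=np.arctan2(e[1],e[0])-np.pi/2
    if nm=='corner':
        e=at(T,207,133,.03)-at(T,280,122,.03); a=np.arctan2(e[1],e[0])-np.pi/2
    for cs,l in(([T],'top'),([D],'side'),([T,D],'both')):
        x,f=fit(cs,parts,[p[0],p[1],a],pad=9 if nm in('small','corner') else 21,rot=bool(rot)); print(nm,l,np.round([p[0],p[1],a],3),np.round(x,4),round(f,1))
    if nm=='corner': X=x
i=T['img'];a=cv2.resize(i[105:275,130:390,::-1],(780,510),interpolation=cv2.INTER_CUBIC)
cv2.imwrite('pics/crop.png',a)
E
python3 m.py
```

```text
large top [ 0.468 -0.249  0.   ] [ 0.4709 -0.2502] 45.1
large side [ 0.468 -0.249  0.   ] [ 0.4743 -0.2545] 78.2
large both [ 0.468 -0.249  0.   ] [ 0.4718 -0.2509] 136.3
small top [0.396 0.22  0.   ] [0.3983 0.224 ] 7.2
small side [0.396 0.22  0.   ] [0.402  0.2205] 34.1
small both [0.396 0.22  0.   ] [0.3997 0.2224] 65.3
tray top [ 0.458 -0.03  -0.317] [ 0.4624 -0.0285 -0.3491] 238.4
tray side [ 0.458 -0.03  -0.317] [ 0.4651 -0.0316 -0.355 ] 221.0
tray both [ 0.458 -0.03  -0.317] [ 0.4632 -0.0291 -0.3529] 529.7
corner top [0.676 0.168 0.19 ] [0.6732 0.1609 0.1853] 239.4
corner side [0.676 0.168 0.19 ] [0.6759 0.1577 0.1927] 378.0
corner both [0.676 0.168 0.19 ] [0.6749 0.1599 0.1863] 699.3
```

View pics/crop.png

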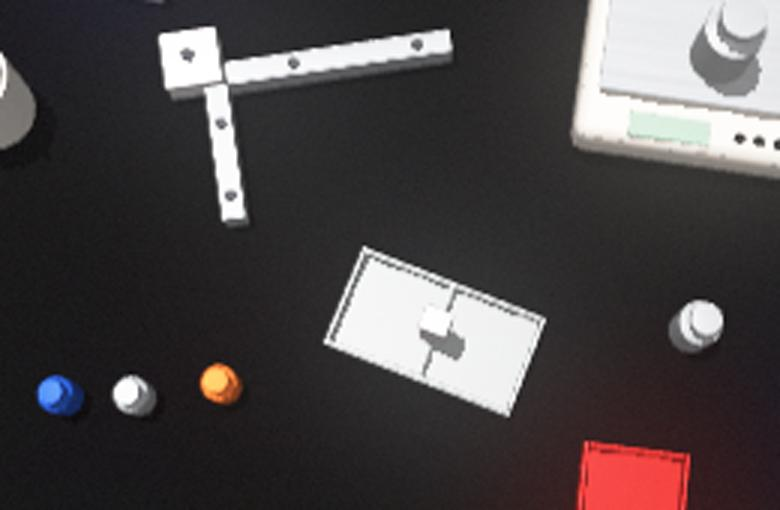

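The crop shows the steel small weight at crop (133,395), the large one at (695,325) and the grey tray at (435,330), open and empty. The top and side fits agree within about 5 mm. I'll start by turning toward the large weight, with the fingers closing along the tray's x.

```bash
cat > d.py <<'E'
import sys; from h import *
def go(x,y,z,psi):
    s=r.read_state();q=R.from_quat(s['eef_rot']).as_matrix();p=np.array(s['ee_pos'])
    ps=np.arctan2(q[1,0],q[0,0]); t=-((psi-ps+np.pi)%(2*np.pi)-np.pi)
    d=q.T@(np.array([x,y,z])-p); d2=(q@R.from_euler('z',t).as_matrix()).T@(np.array([x,y,z])-p)
    print('psi',round(ps,3),'tcp',np.round(p,4),'turn',round(t,3),'shift now',np.round(d*1e3,1),'after turn',np.round(d2*1e3,1),'F',np.round(s['ft_force'],1),'t',round(s['time'],2),'w',round(s['width'],4),'q',np.round(s['joint_positions'],2))
if __name__=='__main__': go(*map(float,sys.argv[1:]))
E
python3 -m pendant '[[0,0,0,-0.12],[0,0,0,-0.12],[0,0,0,-0.12],[0,0,0,-0.12],[0,0,0,-0.12],[0,0,0,-0.12],[0,0,0,-0.12],[0,0,0,-0.12]]' 1 20
python3 d.py .472 -.251 .15 1.217
```

```text
time: 1.77
ee_pos: [0.1575, -0.6049, 0.2336]
eef_rot: [0.819, 0.573, 0.0, 0.0]
ft_force: [0.2, -0.8, -0.2]
width: 0.0868
grip_force: 0.0
psi 1.221 tcp [ 0.1575 -0.6049  0.2336] turn 0.004 shift now [440.2 174.   83.6] after turn [440.9 172.4  83.6] F [ 0.2 -0.8 -0.2] t 1.77 w 0.0868 q [ 1.39  0.34 -0.19  1.45  0.07  1.35  0.85]
```

```bash
python3 -m pendant '[[0.031,0.012,0,0],[0.031,0.012,0,0],[0.031,0.012,0,0],[0.031,0.012,0,0],[0.031,0.012,0,0],[0.031,0.012,0,0],[0.031,0.012,0,0],[0.031,0.012,0,0]]'
python3 -m pendant '[[0.031,0.012,0,0],[0.031,0.012,0,0],[0.031,0.012,0,0],[0.031,0.012,0,0],[0.031,0.012,0,0],[0.031,0.012,0,0],[0,0,0,0],[0,0,0,0]]'
python3 d.py .472 -.251 .12 1.217
```

```text
time: 2.43
ee_pos: [0.3348, -0.4046, 0.2338]
eef_rot: [0.821, 0.571, -0.0, 0.0]
ft_force: [0.3, -0.2, 0.5]
width: 0.087
grip_force: 0.0
time: 3.1
ee_pos: [0.4675, -0.2547, 0.2336]
eef_rot: [0.82, 0.572, 0.0, 0.0]
ft_force: [0.2, -0.5, -0.2]
width: 0.0869
grip_force: 0.0
psi 1.219 tcp [ 0.4675 -0.2547  0.2336] turn 0.002 shift now [  5.    2.9 113.7] after turn [  5.    2.9 113.7] F [ 0.2 -0.5 -0.2] t 3.1 w 0.0869 q [ 0.89  0.17 -0.53  1.68  0.09  1.31 -0.01]
```

```bash
python3 -m pendant '[[0.005,0.003,0.03,0],[0,0,0.03,0],[0,0,0.03,0],[0,0,0.03,0],[0,0,0.03,0],[0,0,0.03,0],[0,0,0.024,0],[0,0,0,0]]'
python3 -m pendant '[[0,0,0,0],[0,0,0,0],[0,0,0,0],[0,0,0,0],[0,0,0,0],[0,0,0,0]]' 0 25
python3 d.py .4488 -.068 .034 1.217
```

```text
time: 3.77
ee_pos: [0.4671, -0.253, 0.0251]
eef_rot: [0.822, 0.57, -0.002, -0.003]
ft_force: [-1.7, 0.2, -0.0]
width: 0.087
grip_force: 0.0
time: 4.27
ee_pos: [0.4712, -0.2533, 0.0303]
eef_rot: [0.821, 0.571, 0.0, 0.001]
ft_force: [0.4, 0.3, -0.3]
width: 0.0551
grip_force: 0.0
psi 1.215 tcp [ 0.4712 -0.2533  0.0303] turn -0.002 shift now [165.8 -85.6  -3.8] after turn [166.  -85.2  -3.8] F [ 0.4  0.3 -0.3] t 4.27 w 0.0551 q [ 0.83  0.39 -0.49  1.88  0.23  0.92 -0.13]
```

```bash
python3 -m pendant '[[0,0,0,0],[0,0,0,0],[0,0,0,0],[0,0,0,0],[0,0,0,0]]'
python3 d.py .4488 -.068 .034 1.217
```

```text
time: 4.68
ee_pos: [0.4709, -0.253, 0.0296]
eef_rot: [0.821, 0.571, 0.0, 0.0]
ft_force: [0.2, -0.7, 1.6]
width: 0.0376
grip_force: 25.0
psi 1.215 tcp [ 0.4709 -0.253   0.0296] turn -0.002 shift now [165.7 -85.2  -4.4] after turn [165.9 -84.8  -4.4] F [ 0.2 -0.7  1.6] t 4.68 w 0.0376 q [ 0.83  0.4  -0.49  1.88  0.23  0.92 -0.13]
```

```bash
python3 -m pendant '[[0,0,-0.02,0],[0,0,-0.03,0],[0.02,-0.01,-0.03,0],[0.03,-0.015,0,0],[0.03,-0.015,0,0],[0.03,-0.015,0,0],[0.03,-0.015,0,0],[0.026,-0.015,0,0]]'
python3 -m pendant '[[0,0,0,0],[0,0,0,0],[0,0,0,0]]'
python3 d.py .4488 -.068 .034 1.217
python3 - <<'E'
from fit import *
T=shot('top','lift.png');D=shot('side')
cv2.imwrite('pics/lift2.png',np.hstack([cv2.resize(T['img'][150:270,210:350,::-1],(400,343)),cv2.resize(D['img'][150:270,240:380,::-1],(400,343))]))
E
```

```text
time: 5.35
ee_pos: [0.448, -0.0656, 0.109]
eef_rot: [0.821, 0.571, -0.0, -0.0]
ft_force: [0.0, 0.9, -4.3]
width: 0.0373
grip_force: 25.0
time: 5.6
ee_pos: [0.4486, -0.0682, 0.1092]
eef_rot: [0.821, 0.571, -0.0, -0.0]
ft_force: [-0.2, -0.4, -4.5]
width: 0.0372
grip_force: 25.0
psi 1.215 tcp [ 0.4486 -0.0682  0.1092] turn -0.002 shift now [ 0.3  0.1 75.2] after turn [ 0.3  0.1 75.2] F [-0.2 -0.4 -4.5] t 5.6 w 0.0372 q [ 0.69  0.12 -0.67  2.01  0.09  1.03 -0.38]
```

View pics/lift2.png

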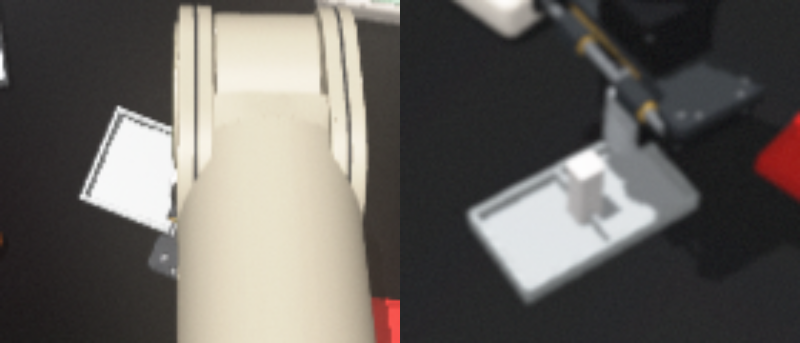

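The weight is held over the right (-y) compartment: in the right panel the post is at about (585,190) and the weight at about (620,115). Lowering it now.

```bash
python3 -m pendant '[[0,0,0.025,0],[0,0,0.025,0],[0,0,0.015,0],[0,0,0.006,0],[0,0,0.004,0],[0,0,0,0],[0,0,0,0]]'
python3 d.py .4488 -.068 .034 1.217
```

```text
time: 6.28
ee_pos: [0.4497, -0.0681, 0.0353]
eef_rot: [0.821, 0.571, 0.0, 0.0]
ft_force: [0.7, -1.0, -3.4]
width: 0.0373
grip_force: 25.0
psi 1.214 tcp [ 0.4497 -0.0681  0.0353] turn -0.003 shift now [-0.3 -0.9  1.3] after turn [-0.3 -0.9  1.3] F [ 0.7 -1.  -3.4] t 6.28 w 0.0373 q [ 0.65  0.25 -0.65  2.07  0.2   0.88 -0.46]
```

```bash
python3 -m pendant '[[0,0,0.002,0],[0,0,0,0],[0,0,0,0]]'
python3 -m pendant '[[0,0,0,0],[0,0,0,0],[0,0,0,0],[0,0,0,0],[0,0,0,0],[0,0,0,0]]' 0.8
python3 -m pendant '[[0,0,-0.03,0],[0,0,-0.03,0],[0,0,-0.03,0],[0,0,-0.03,0],[0,0,0,0],[0,0,0,0]]' 1
python3 d.py .400 .222 .15 1.571
```

```text
time: 6.53
ee_pos: [0.4501, -0.068, 0.0336]
eef_rot: [0.821, 0.571, 0.001, 0.001]
ft_force: [-0.8, -0.5, 4.4]
width: 0.0374
grip_force: 25.0
time: 7.03
ee_pos: [0.449, -0.0677, 0.0325]
eef_rot: [0.821, 0.571, -0.0, -0.0]
ft_force: [-0.2, -0.9, -0.1]
width: 0.0663
grip_force: 0.0
time: 7.53
ee_pos: [0.45, -0.068, 0.1539]
eef_rot: [0.821, 0.571, 0.001, 0.001]
ft_force: [-0.6, -0.1, -1.1]
width: 0.0866
grip_force: 0.0
psi 1.215 tcp [ 0.45   -0.068   0.1539] turn -0.356 shift now [ 254.4 -148.     3.3] after turn [290.1 -49.9   3.3] F [-0.6 -0.1 -1.1] t 7.53 w 0.0866 q [ 0.71  0.06 -0.68  1.96  0.05  1.12 -0.34]
```

```bash
python3 -m pendant '[[0,0,0,-0.12],[0,0,0,-0.12],[0,0,0,-0.116],[0.029,-0.005,0,0],[0.029,-0.005,0,0],[0.029,-0.005,0,0],[0.029,-0.005,0,0],[0.029,-0.005,0,0]]'
python3 -m pendant '[[0.029,-0.005,0,0],[0.029,-0.005,0,0],[0.029,-0.005,0,0],[0.029,-0.005,0,0],[0.029,-0.005,0,0],[0,0,0,0],[0,0,0,0]]'
python3 d.py .400 .222 .027 1.571
python3 m.py | grep -E "large|small|tray"
```

```text
time: 8.2
ee_pos: [0.4228, 0.0783, 0.1512]
eef_rot: [0.707, 0.707, -0.001, -0.001]
ft_force: [0.3, -0.7, -0.0]
width: 0.087
grip_force: 0.0
time: 8.78
ee_pos: [0.3978, 0.2235, 0.1513]
eef_rot: [0.706, 0.708, -0.001, -0.001]
ft_force: [0.4, -0.6, 0.4]
width: 0.0873
grip_force: 0.0
psi 1.574 tcp [0.3978 0.2235 0.1513] turn 0.003 shift now [ -1.5   2.5 124.3] after turn [ -1.5   2.5 124.3] F [ 0.4 -0.6  0.4] t 8.78 w 0.0873 q [ 0.36  0.12 -1.    1.95  0.11  1.13 -0.68]
large top [ 0.468 -0.249  0.   ] [ 0.4405 -0.2231] 177.9
large side [ 0.468 -0.249  0.   ] [ 0.5109 -0.2711] 371.4
large both [ 0.468 -0.249  0.   ] [ 0.5087 -0.2706] 601.1
small top [0.396 0.22  0.   ] [0.3984 0.2252] 47.3
small side [0.396 0.22  0.   ] [0.401 0.222] 54.4
small both [0.396 0.22  0.   ] [0.3999 0.2232] 114.4
tray top [ 0.458 -0.03  -0.317] [ 0.4624 -0.0285 -0.3491] 228.8
tray side [ 0.458 -0.03  -0.317] [ 0.4653 -0.0336 -0.3431] 660.2
tray both [ 0.458 -0.03  -0.317] [ 0.463  -0.0297 -0.3487] 988.6
```

```bash
python3 -m pendant '[[0,0.002,0.03,0],[0,0,0.03,0],[0,0,0.03,0],[0,0,0.03,0],[0,0,0.004,0],[0,0,0,0],[0,0,0,0]]'
python3 -m pendant '[[0,0,0,0],[0,0,0,0],[0,0,0,0],[0,0,0,0],[0,0,0,0],[0,0,0,0],[0,0,0,0],[0,0,0,0]]' 0 20
python3 -m pendant '[[0,0,0,0],[0,0,0,0],[0,0,0,0],[0,0,0,0]]'
python3 d.py .4776 .0098 .031 1.222
```

```text
time: 9.47
ee_pos: [0.4015, 0.222, 0.0295]
eef_rot: [0.707, 0.707, 0.0, 0.0]
ft_force: [-0.1, 0.0, 1.4]
width: 0.087
grip_force: 0.0
time: 10.13
ee_pos: [0.401, 0.2223, 0.0285]
eef_rot: [0.707, 0.707, -0.0, 0.0]
ft_force: [-0.2, 0.2, -0.1]
width: 0.0414
grip_force: 0.0
time: 10.47
ee_pos: [0.4008, 0.2223, 0.0285]
eef_rot: [0.707, 0.707, -0.0, -0.0]
ft_force: [-1.2, -1.1, 1.0]
width: 0.0295
grip_force: 20.0
psi 1.571 tcp [0.4008 0.2223 0.0285] turn 0.349 shift now [-212.5   76.8   -2.5] after turn [-173.4  144.8   -2.5] F [-1.2 -1.1  1. ] t 10.47 w 0.0295 q [ 0.23  0.35 -0.92  2.06  0.35  0.9  -0.88]
```

```bash
python3 -m pendant '[[0,0,-0.03,0],[0,0,-0.03,0],[0,0,-0.03,0],[0,0,0,0.12],[0,0,0,0.12],[0,0,0,0.109],[0,0,0,0]]'
python3 -m pendant '[[-0.0248,0.0207,0,0],[-0.0248,0.0207,0,0],[-0.0248,0.0207,0,0],[-0.0248,0.0207,0,0],[-0.0248,0.0207,0,0],[-0.0248,0.0207,0,0],[-0.0248,0.0207,0,0],[0,0,0,0]]'
python3 -m pendant '[[0,0,0,0],[0,0,0,0]]'
python3 d.py .4776 .0098 .0325 1.222
```

```text
time: 11.05
ee_pos: [0.401, 0.222, 0.1185]
eef_rot: [0.821, 0.571, 0.0, 0.0]
ft_force: [-0.0, -0.2, -2.0]
width: 0.0294
grip_force: 20.0
time: 11.72
ee_pos: [0.4791, 0.0028, 0.118]
eef_rot: [0.82, 0.572, -0.001, 0.001]
ft_force: [-0.6, -1.0, -1.9]
width: 0.0295
grip_force: 20.0
time: 11.88
ee_pos: [0.4775, 0.0101, 0.1182]
eef_rot: [0.818, 0.575, -0.0, -0.0]
ft_force: [0.4, 0.8, -1.8]
width: 0.0291
grip_force: 20.0
psi 1.224 tcp [0.4775 0.0101 0.1182] turn 0.002 shift now [-0.3  0.3 85.7] after turn [-0.3  0.3 85.7] F [ 0.4  0.8 -1.8] t 11.88 w 0.0291 q [ 0.61  0.19 -0.78  1.94  0.15  1.07 -0.58]
```

```bash
python3 -m pendant '[[0,0,0.03,0],[0,0,0.03,0],[0,0,0.015,0],[0,0,0.006,0],[0,0,0.005,0],[0,0,0.002,0],[0,0,0,0],[0,0,0,0]]'
python3 -m pendant '[[0,0,0,0],[0,0,0,0],[0,0,0,0],[0,0,0,0],[0,0,0,0],[0,0,0,0]]' 0.8
python3 -m pendant '[[0,0,-0.03,0],[0,0,-0.03,0],[0,0,-0.03,0],[0,0,-0.03,0],[0,0,0,0],[0,0,0,0]]' 1
python3 -m pendant '[[0.03,-0.01,0,0],[0.03,-0.01,0,0],[0.03,-0.01,0,0],[0.03,-0.01,0,0],[0.03,-0.01,0,0],[0.03,-0.01,0,0],[0,0,0,0],[0,0,0,0]]'
python3 - <<'E'
from fit import *
T=shot('top');D=shot('side')
cv2.imwrite('pics/placed.png',np.hstack([cv2.resize(T['img'][150:270,210:350,::-1],(400,343)),cv2.resize(D['img'][150:270,240:380,::-1],(400,343))]))
W=[cyl(.019,0,.048)+[-.0,-.0415,.004],cyl(.015,0,.038)+[0,.0415,.004]]
for P in (TRAY,TRAY+W):
  for cs in([T],[D],[T,D]): print(np.round(fit(cs,P,[.463,-.0297,-.35],pad=9),4))
C=[box(0,.02,-.2,0,0,.03),box(-.12,0,0,.02,0,.03)]
for b in(.02,.04,.05,.06):
  P=C+[box(0,b,0,b,0,.03)]
  print(b,*[fit(cs,P,[.675,.16,.186],pad=9) for cs in([T],[D],[T,D])])
E
python3 d.py .463 -.0297 .15 1.22
```

```text
time: 12.55
ee_pos: [0.4788, 0.0105, 0.0319]
eef_rot: [0.819, 0.574, 0.001, 0.001]
ft_force: [-1.7, 1.9, 4.2]
width: 0.0296
grip_force: 20.0
time: 13.05
ee_pos: [0.4778, 0.0095, 0.0305]
eef_rot: [0.819, 0.574, -0.0, 0.0]
ft_force: [-0.0, -0.7, -0.1]
width: 0.0616
grip_force: 0.0
time: 13.55
ee_pos: [0.4788, 0.0094, 0.1519]
eef_rot: [0.819, 0.573, 0.001, 0.001]
ft_force: [0.5, -0.1, -0.5]
width: 0.0863
grip_force: 0.0
time: 14.22
ee_pos: [0.4817, 0.2011, 0.1491]
eef_rot: [0.818, 0.575, -0.001, -0.001]
ft_force: [0.8, 0.2, -0.1]
width: 0.0871
grip_force: 0.0
psi 1.222 tcp [0.4826 0.1984 0.1493] turn 0.002 shift now [-221.    59.7   -0.5] after turn [-220.9   60.    -0.5] F [ 0.7 -0.3  0. ] t 14.32 w 0.0868 q [ 0.31  0.29 -0.89  1.8   0.24  1.17 -1.01]Traceback (most recent call last):
  File "<stdin>", line 6, in <module>
    return _wrapfunc(a, 'round', decimals=decimals, out=out)
    return _wrapit(obj, method, *args, **kwds)
    conv = _array_converter(obj)
ValueError: setting an array element with a sequence. The requested array has an inhomogeneous shape after 1 dimensions. The detected shape was (2,) + inhomogeneous part.
```

View pics/placed.png

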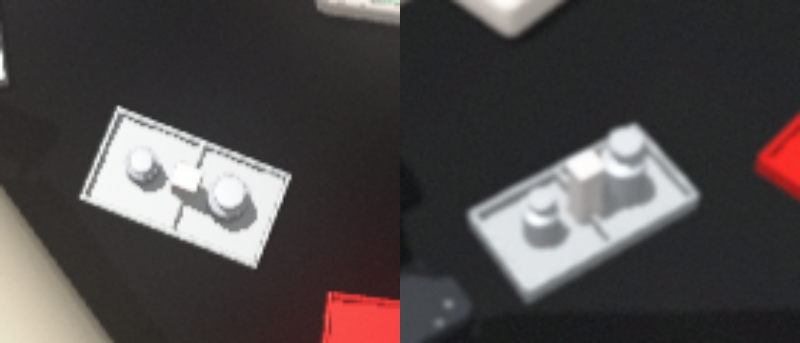

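Both weights stand upright in the tray: the small one at about (143,160) and the large one at about (230,195) in the left panel, with the post at (187,177) between them. Now I'll refit the tray and corner with fresh pictures.

```bash
python3 - <<'E'
from fit import *
T=shot('top');D=shot('side')
W=[cyl(.019,0,.048)+[0,-.0415,.004],cyl(.0135,.056,.07)+[0,-.0415,.004],cyl(.015,0,.038)+[0,.0415,.004],cyl(.0105,.044,.054)+[0,.0415,.004]]
for cs in([T],[D],[T,D]):
  x,f=fit(cs,TRAY+W,[.463,-.0297,-.35],pad=9); print(np.round(x,4),round(f))
C=[box(0,.02,-.2,0,0,.03),box(-.12,0,0,.02,0,.03)]
for b in(.02,.04,.05,.06):
  P=C+[box(0,b,0,b,0,.03)]
  for cs in([T],[T,D]): x,f=fit(cs,P,[.675,.16,.186],pad=9); print(b,np.round(x,4),round(f))
E
```

```text
[ 0.4623 -0.0282 -0.3521] 115
[ 0.4662 -0.0313 -0.3454] 131
[ 0.4632 -0.0292 -0.3541] 312
0.02 [0.6732 0.1612 0.1857] 229
0.02 [0.6769 0.1607 0.1567] 1402
0.04 [0.6734 0.1614 0.1844] 286
0.04 [0.677  0.1613 0.1602] 1548
0.05 [0.6735 0.1614 0.1836] 188
0.05 [0.6758 0.1611 0.1676] 1306
0.06 [0.6729 0.1607 0.1877] 206
0.06 [0.675  0.1591 0.167 ] 1341
```

```bash
python3 -m pendant '[[-0.0275,0.0075,0,0],[-0.0275,0.0075,0,0],[-0.0275,0.0075,0,0],[-0.0275,0.0075,0,0],[-0.0275,0.0075,0,0],[-0.0275,0.0075,0,0],[-0.0275,0.0075,0,0],[-0.0275,0.0075,0,0]]'
python3 -m pendant '[[0,0,0,0],[0,0,0,0],[0,0,0,0]]' 0.7
python3 d.py .4635 -.0295 .042 1.218
```

```text
time: 15.08
ee_pos: [0.4634, -0.0307, 0.1506]
eef_rot: [0.82, 0.573, -0.0, 0.0]
ft_force: [0.5, -0.4, -0.1]
width: 0.0871
grip_force: 0.0
time: 15.33
ee_pos: [0.464, -0.0283, 0.1506]
eef_rot: [0.82, 0.573, 0.0, 0.0]
ft_force: [0.0, 1.0, -0.5]
width: 0.0742
grip_force: 0.0
psi 1.22 tcp [ 0.464  -0.0283  0.1506] turn 0.002 shift now [-1.300e+00 -1.000e-01  1.086e+02] after turn [-1.300e+00 -1.000e-01  1.086e+02] F [ 0.   1.  -0.5] t 15.33 w 0.0742 q [ 0.71  0.11 -0.78  1.94  0.08  1.13 -0.45]
```

```bash
python3 -m pendant '[[0,0,0.03,0],[0,0,0.03,0],[0,0,0.03,0],[0,0,0.019,0],[0,0,0,0],[0,0,0,0]]'
python3 -m pendant '[[0,0,0,0],[0,0,0,0],[0,0,0,0],[0,0,0,0],[0,0,0,0],[0,0,0,0],[0,0,0,0],[0,0,0,0]]' 0 40
python3 -m pendant '[[0,0,0,0],[0,0,0,0],[0,0,0,0],[0,0,0,0]]'
python3 d.py .6455 .0681 .042 1.757
```

```text
time: 15.83
ee_pos: [0.4637, -0.0269, 0.0414]
eef_rot: [0.819, 0.574, -0.0, -0.001]
ft_force: [0.5, -0.2, 0.2]
width: 0.0613
grip_force: 0.0
time: 16.5
ee_pos: [0.4641, -0.0281, 0.0416]
eef_rot: [0.819, 0.574, -0.0, 0.0]
ft_force: [-0.7, 0.2, 3.1]
width: 0.0198
grip_force: 40.0
time: 16.83
ee_pos: [0.4641, -0.0281, 0.0417]
eef_rot: [0.819, 0.574, -0.0, 0.0]
ft_force: [-2.1, -0.4, 4.8]
width: 0.0198
grip_force: 40.0
psi 1.222 tcp [ 0.4641 -0.0281  0.0417] turn -0.535 shift now [152.4 137.5  -0.4] after turn [ 60.9 196.   -0.4] F [-2.1 -0.4  4.8] t 16.83 w 0.0198 q [ 0.64  0.28 -0.74  2.04  0.24  0.91 -0.58]
```

```bash
python3 -m pendant '[[0,0,0,-0.03],[0,0,0,-0.06],[0,0,0,-0.08],[0,0,0,-0.09],[0,0,0,-0.09],[0,0,0,-0.08],[0,0,0,-0.06],[0,0,0,-0.045]]'
python3 -m pendant '[[0,0,0,0],[0,0.004,0,0],[0.002,0.007,0,0],[0.003,0.011,0,0],[0.004,0.012,0,0],[0.004,0.012,0,0],[0.004,0.012,0,0],[0.004,0.012,0,0]]'
python3 -m pendant '[[0.004,0.012,0,0],[0.004,0.012,0,0],[0.004,0.012,0,0],[0.004,0.012,0,0],[0.004,0.012,0,0],[0.004,0.012,0,0],[0.003,0.010,0,0],[0.002,0.008,0,0]]'
python3 -m pendant '[[0.001,0.006,0,0],[0.001,0.004,0,0],[0,0,0,0],[0,0,0,0],[0,0,0,0]]'
python3 d.py .6455 .0681 .042 1.757
python3 - <<'E'
from fit import *
T=shot('top');D=shot('side')
cv2.imwrite('pics/near.png',np.hstack([cv2.resize(T['img'][90:210,170:310,::-1],(400,343)),cv2.resize(D['img'][140:280,130:290,::-1],(400,343))]))
E
```

```text
time: 17.5
ee_pos: [0.4644, -0.0281, 0.0416]
eef_rot: [0.637, 0.771, 0.0, 0.0]
ft_force: [0.6, -0.7, 2.1]
width: 0.0198
grip_force: 40.0
time: 18.17
ee_pos: [0.5288, 0.0046, 0.0417]
eef_rot: [0.64, 0.769, -0.001, -0.0]
ft_force: [-8.3, -5.2, 14.4]
width: 0.0199
grip_force: 40.0
time: 18.83
ee_pos: [0.6122, 0.0506, 0.0417]
eef_rot: [0.639, 0.769, -0.001, -0.0]
ft_force: [-8.0, -3.3, 11.2]
width: 0.0198
grip_force: 40.0
time: 19.25
ee_pos: [0.6221, 0.0546, 0.0418]
eef_rot: [0.639, 0.769, 0.0, 0.0]
ft_force: [1.2, -0.1, 3.4]
width: 0.0195
grip_force: 40.0
psi 1.755 tcp [0.6221 0.0546 0.0418] turn -0.002 shift now [ 9.  25.5 -0.2] after turn [ 8.9 25.5 -0.2] F [ 1.2 -0.1  3.4] t 19.25 w 0.0195 q [ 0.4   0.62 -0.74  1.63  0.46  1.08 -0.29]
```

View pics/near.png

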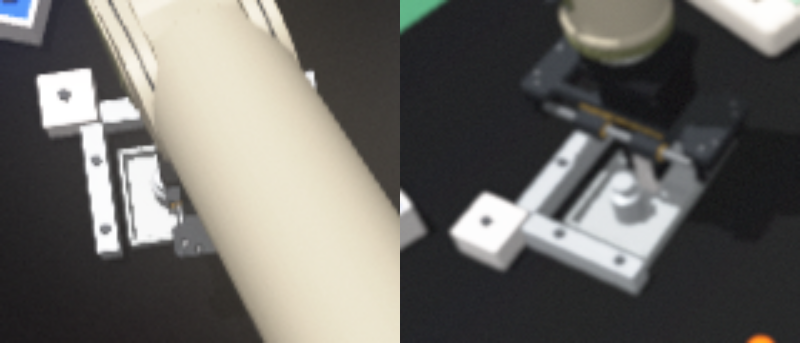

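The tray is inside the corner, near parallel to the bars, with gaps of about 9 mm (side) and 25 mm (far). The small weight is still upright. Approaching gently.

```bash
python3 -m pendant '[[0,0.003,0,0],[0,0.005,0,0],[0,0.005,0,0],[0,0.004,0,0],[0,0.002,0,0],[0,0,0,0],[0,0,0,0],[0,0,0,0]]'
python3 -m pendant '[[0,0.002,0,0],[0,0.002,0,0],[0,0.001,0,0],[0,0,0,0],[0,0,0,0],[0,0,0,0]]'
python3 -m pendant '[[0,0.002,0,0],[0,0.002,0,0],[0,0,0,0],[0,0,0,0],[0,0,0,0]]'
python3 d.py .6455 .0681 .042 1.757
```

```text
time: 20.02
ee_pos: [0.6397, 0.0581, 0.0417]
eef_rot: [0.639, 0.77, -0.001, -0.0]
ft_force: [-4.9, -0.6, 7.7]
width: 0.0198
grip_force: 40.0
time: 20.52
ee_pos: [0.6442, 0.059, 0.0417]
eef_rot: [0.639, 0.77, -0.001, -0.001]
ft_force: [-7.1, -2.5, 10.2]
width: 0.0199
grip_force: 40.0
time: 20.93
ee_pos: [0.6463, 0.0592, 0.0418]
eef_rot: [0.638, 0.77, -0.003, -0.002]
ft_force: [-18.4, -4.8, 20.3]
width: 0.0199
grip_force: 40.0
psi 1.757 tcp [0.6463 0.0592 0.0418] turn -0.0 shift now [ 8.9  0.9 -0.3] after turn [ 8.9  0.9 -0.3] F [-18.4  -4.8  20.3] t 20.93 w 0.0199 q [ 0.36  0.67 -0.72  1.55  0.47  1.12 -0.29]
```

```bash
python3 -m pendant '[[0,-0.001,-0.0005,0],[0.002,0,0,0],[0.002,0,0,0],[0.002,0,0,0],[0.001,0,0,0],[0,0,0,0],[0,0,0,0],[0,0,0,0]]'
python3 -m pendant '[[0.001,0,0,0],[0.001,0,0,0],[0,0,0,0],[0,0,0,0],[0,0,0,0]]'
python3 -m pendant '[[0.001,0,0,0],[0.001,0,0,0],[0,0,0,0],[0,0,0,0],[0,0,0,0]]'
python3 d.py .6455 .0681 .042 1.757
```

```text
time: 21.6
ee_pos: [0.6458, 0.0613, 0.0418]
eef_rot: [0.64, 0.768, -0.004, 0.001]
ft_force: [-10.4, -15.1, 12.9]
width: 0.0199
grip_force: 40.0
time: 22.02
ee_pos: [0.6455, 0.063, 0.0418]
eef_rot: [0.64, 0.768, -0.004, 0.001]
ft_force: [-10.4, -15.4, 12.6]
width: 0.0202
grip_force: 40.0
time: 22.43
ee_pos: [0.6451, 0.0649, 0.0418]
eef_rot: [0.64, 0.768, -0.004, 0.001]
ft_force: [-9.7, -16.5, 13.2]
width: 0.0198
grip_force: 40.0
psi 1.753 tcp [0.6451 0.0649 0.0418] turn -0.004 shift now [ 3.   0.9 -0.2] after turn [ 3.   1.  -0.2] F [ -9.7 -16.5  13.2] t 22.43 w 0.0198 q [ 0.35  0.66 -0.72  1.55  0.48  1.11 -0.3 ]
```

```bash
python3 - <<'E'
from fit import *
D=shot('side')
i=D['img'][150:270,140:280]
cv2.imwrite('pics/side1.png',cv2.resize(i[...,::-1],(700,600),interpolation=cv2.INTER_CUBIC))
E
```

```text
(no output)
```

View pics/side1.png

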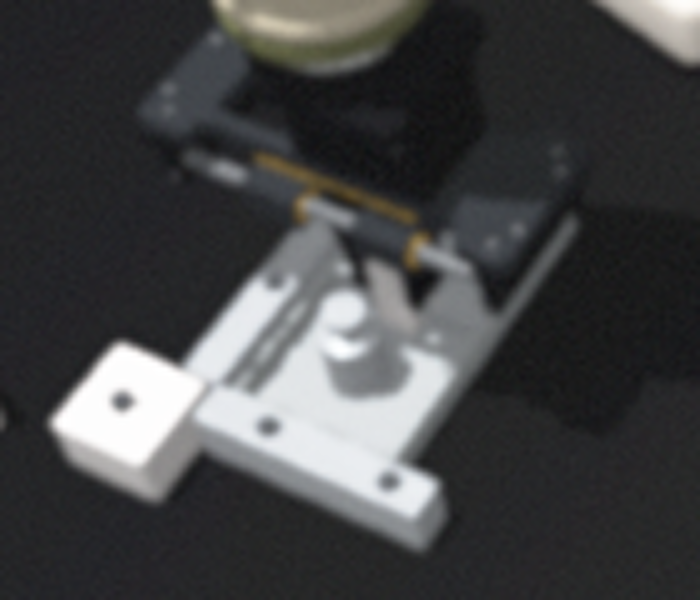

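```bash
python3 - <<'E'
from fit import *
D=shot('side'); s=r.read_state();p=np.array(s['ee_pos'])
print('knob seen',at(D,209.4,212.3,.058),'expected',p[:2]+.040*np.array([-.185,.983]))
c=np.array([.674,.160]);Rm=R.from_euler('z',.186).as_matrix()
f=lambda v:np.round((px(D,Rm@np.array(v)+[*c,0])-[140,150])*5)
print('home right-front corner top/bot',f([-.09,-.17,.018]),f([-.09,-.17,0]),'5mm short',f([-.09,-.175,.018]),f([-.09,-.175,0]))
print('bar check: side bar inner end top',f([-.12,0,.03]),'outer',f([-.12,.02,.03]),'far bar joint',f([0,0,.03]))
for gap in(0,.004,.008): print('end wall top outer/inner mid',gap,f([-.045,-gap,.018]),f([-.045,-gap-.004,.018]),f([-.045,0,.03]), 'knob home',f([-.045,-.085+.040-gap,.058]))
E
```

```text
knob seen [0.63538064 0.10397634 0.058     ] expected [0.63771477 0.1042217 ]
home right-front corner top/bot [565. 212.] [567. 234.] 5mm short [570. 205.] [572. 227.]
bar check: side bar inner end top [432. 485.] outer [408. 520.] far bar joint [212. 385.]
end wall top outer/inner mid 0 [297. 436.] [302. 429.] [292. 421.] knob home [337. 314.]
end wall top outer/inner mid 0.004 [302. 429.] [307. 422.] [292. 421.] knob home [342. 307.]
end wall top outer/inner mid 0.008 [307. 422.] [312. 416.] [292. 421.] knob home [347. 301.]
```

Where I see the knob matches the grip, so nothing has slipped and the tray is still sliding. Continuing to the side bar.

```bash
python3 -m pendant '[[0.001,0,0,0],[0.001,0,0,0],[0,0,0,0],[0,0,0,0],[0,0,0,0]]'
python3 -m pendant '[[0.001,0,0,0],[0.001,0,0,0],[0,0,0,0],[0,0,0,0],[0,0,0,0]]'
python3 d.py .6455 .0681 .042 1.757
```

```text
time: 22.95
ee_pos: [0.6447, 0.0669, 0.0418]
eef_rot: [0.64, 0.768, -0.004, 0.001]
ft_force: [-10.0, -15.5, 13.4]
width: 0.0199
grip_force: 40.0
time: 23.37
ee_pos: [0.6445, 0.0683, 0.0418]
eef_rot: [0.64, 0.768, -0.004, 0.001]
ft_force: [-9.6, -17.6, 13.2]
width: 0.02
grip_force: 40.1
psi 1.752 tcp [0.6445 0.0683 0.0418] turn -0.005 shift now [-0.4  0.9 -0.2] after turn [-0.4  0.9 -0.2] F [ -9.6 -17.6  13.2] t 23.37 w 0.02 q [ 0.34  0.66 -0.72  1.55  0.48  1.11 -0.31]
```

```bash
python3 -m pendant '[[0.001,0,0,0],[0,0,0,0],[0,0,0,0],[0,0,0,0]]'
python3 -m pendant '[[0.001,0,0,0],[0,0,0,0],[0,0,0,0],[0,0,0,0]]'
python3 -m pendant '[[0.001,0,0,0],[0,0,0,0],[0,0,0,0],[0,0,0,0]]'
```

```text
time: 23.7
ee_pos: [0.6445, 0.0684, 0.0418]
eef_rot: [0.64, 0.768, -0.004, 0.002]
ft_force: [-8.9, -19.5, 12.6]
width: 0.0196
grip_force: 40.1
time: 24.03
ee_pos: [0.6445, 0.0684, 0.0418]
eef_rot: [0.641, 0.768, -0.005, 0.002]
ft_force: [-9.0, -21.5, 14.1]
width: 0.0199
grip_force: 40.1
time: 24.37
ee_pos: [0.6445, 0.0684, 0.0418]
eef_rot: [0.641, 0.768, -0.005, 0.002]
ft_force: [-9.5, -24.0, 14.0]
width: 0.0202
grip_force: 40.1
```

```bash
python3 -c "
from h import *;s=r.read_state();print(np.round(s['torque'],2))"
python3 -m pendant '[[0,0.001,0,0],[0.001,0.001,0,0],[0,0,0,0],[0,0,0,0],[0,0,0,0],[0,0,0,0]]'
python3 -c "
from h import *;s=r.read_state();print(np.round(s['torque'],2))"
python3 -m pendant '[[0,0,0,-0.015],[0,0,0,0],[0,0,0,0],[0,0,0,0]]'
python3 -c "
from h import *;s=r.read_state();print(np.round(s['torque'],2))"
python3 d.py .6455 .0681 .042 1.757
python3 -m pendant '[[0,0,0,0.03],[0,0,0,0],[0,0,0,0],[0,0,0,0]]'
python3 -c "
from h import *;s=r.read_state();print(np.round(s['torque'],2))"
python3 d.py .6455 .0681 .042 1.757
```

```text
[-4.47  1.47  0.43]
time: 24.87
ee_pos: [0.6446, 0.0684, 0.0418]
eef_rot: [0.641, 0.767, -0.007, 0.002]
ft_force: [-20.1, -28.4, 23.1]
width: 0.0195
grip_force: 40.1
[-5.41  3.66  0.54]
time: 25.2
ee_pos: [0.6446, 0.0685, 0.0417]
eef_rot: [0.636, 0.772, -0.007, 0.002]
ft_force: [-20.4, -27.6, 23.0]
width: 0.0195
grip_force: 40.0
[-5.39  3.65 -0.07]
psi 1.764 tcp [0.6446 0.0685 0.0417] turn 0.007 shift now [-0.6  0.8 -0.3] after turn [-0.6  0.8 -0.3] F [-20.4 -27.6  23. ] t 25.2 w 0.0195 q [ 0.34  0.67 -0.72  1.55  0.48  1.12 -0.3 ]
time: 25.53
ee_pos: [0.6445, 0.0686, 0.0417]
eef_rot: [0.647, 0.763, -0.007, 0.002]
ft_force: [-19.8, -28.2, 23.1]
width: 0.0201
grip_force: 40.4
[-5.48  3.66  0.84]
psi 1.736 tcp [0.6445 0.0686 0.0417] turn -0.021 shift now [-0.7  0.9 -0.3] after turn [-0.7  0.9 -0.3] F [-19.8 -28.2  23.1] t 25.53 w 0.0201 q [ 0.33  0.66 -0.72  1.55  0.48  1.12 -0.33]
```

```bash
python3 -m pendant '[[0,0,0,-0.022],[0,0,0,0],[0,0,0,0],[0,0,0,0],[0,0,0,0],[0,0,0,0]]'
python3 - <<'E'
from fit import *
D=shot('side');i=D['img'][150:270,140:280]
cv2.imwrite('pics/final.png',cv2.resize(i[...,::-1],(700,600),interpolation=cv2.INTER_CUBIC))
E
```

```text
time: 26.03
ee_pos: [0.6445, 0.0687, 0.0417]
eef_rot: [0.638, 0.77, -0.007, 0.002]
ft_force: [-20.2, -28.0, 21.9]
width: 0.0197
grip_force: 40.0
```

View pics/final.png

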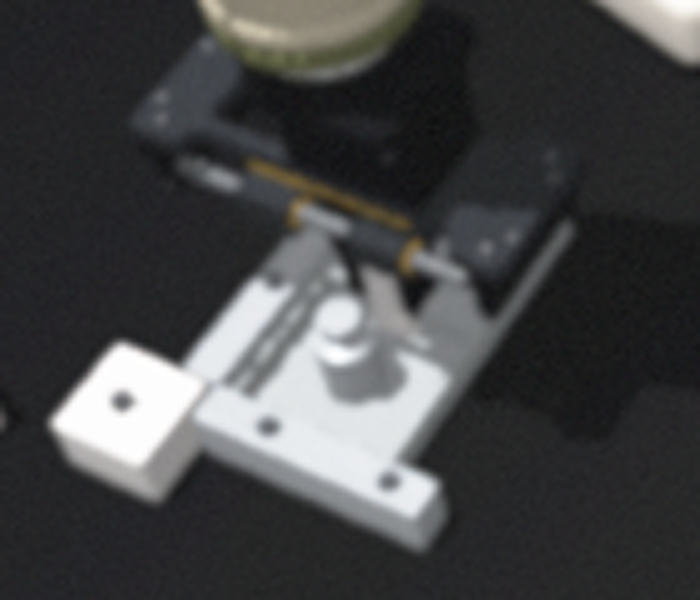

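The small weight stands upright with its knob at (340,315), against (337,314) predicted for home. The tray's wall is parallel to the long bar, and the wrist force shows it pushed toward both bars. Handing in.

```bash
python3 -c "
from bench import r
print(r.close_job())"
```

```text
the job is handed in; nothing more can be done
None
```

Job handed in at about 26 s (the hand-in returned no verdict): both weights were placed upright, one per compartment, and the arm still grips the carrier and presses it into the corner at about 25 N (long bar) and 24 N (short bar) wrist force.

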